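# Slide a glaze test tile under the holder's spring flap

## Robot

A 6-joint arm with a two-finger parallel gripper is mounted at the origin on the work surface. World frame = base frame: x ahead of the robot, y to its left, z up, the work surface at z = 0. Lengths are in m, angles in rad, forces in N, time in s.
With the tool pointing down it reaches from about 0.275 to 0.825 m from the base axis. Payload 4.9 kg.
Tool frame: the origin (TCP) lies on the centre line of the jaws, within the pads' length; the fingertips stand 25 mm ahead of it and the grasp point (between the pads) lies 6 mm ahead of it; z points along the fingers, y is the direction in which the jaws open and shut (so a half turn about z gives the same grasp; the last joint's range is limited). The gripper opens to 85 mm and grips with 20 to 120 N. Pads are 22 mm wide; open, the fingers measure 114 mm over their backs; the gripper's body (76 mm by 85 mm) begins 54 mm behind the grasp point. The pads swing forward as they close: fully open they stand 13 mm farther back than shut.
Start: joints at [-1.459, 0.326, -0.193, 1.052, 0, 1.437], TCP at [0.134, -0.533, 0.256] pointing down, gripper open.
Joint ranges: [-2.65, 2.65], [-0.97, 1.79], [-1.3, 1.35], [-1.93, 2.1], [-1.47, 1.37], [-3.14, 3.14]. Speed limits (rad/s): [2.57, 2.57, 3.14, 3.14, 3.14, 3.14].

## Interface

Orientations are given as a rotation vector (axis times angle).
In Python, from station import observe, snapshot, order gives the robot as it stands.
- The arm moves only by the shell command python3 -m jog 'ROWS' [OPENING] [FORCE]. ROWS is a JSON object of lists of equal length, an entry for each row: "dp": the shift along the tool's x, y, z as a fraction of full scale, a list of three; "rot": the turn, a rotation vector about the tool's x, y, z as a fraction of full scale, a list of three. In form: {"dp": [[dx, dy, dz], ...], "rot": [[rx, ry, rz], ...]}. A call has 1 to 5 rows; each row is the pose to reach, as a shift and turn from the pose commanded when the call began, along the tool's axes at that moment; what a row does not reach only later rows make up. Full scale, the value 1, is 150 mm for a shift and 90 degrees for a turn. A row lasts 1/10 s, in which the tool goes at most 50 mm and 8.59 degrees, less where a joint would pass 70% of its speed; a pose out of reach is approached as far as the arm can. A call with a number of a shift or a turn outside -1 to 1 is refused whole. A call with a gripper value outside its range is refused whole. OPENING is the closure, from -1 (fully open) to 1 (shut), so that 0 is half open, set as the call begins (- or left out, the last holds). The fingers move at their own pace and stop on an object; FORCE is the grip in N (left out, the last holds). Time passes only in rows, so rows that repeat a pose let the fingers close. It gives the time, the measured TCP pose, the force and the opening at its end, in the units of the state.
- observe(): the state, without advancing time (a new reading comes with each control period).
- snapshot(name): name is "scene" or "top" or "wrist"; returns a dict with "frame" (480x640x3 uint8, blue, green, red), "z_map" (480x640 float32, m along the optical axis (not along the pixel's ray), 0 where there is no reading), "camera_matrix" (3x3 intrinsics, pixels), "T" (4x4, takes a point from camera to world coordinates). Camera axes: x right, y down, z forward; pixel columns grow to the right and rows downward; lengths in m; the calibration is good to about 2 mm. A picture is of the moment at which its call begins.
- order.hand_in(): hands the job in, once; it reports no verdict.
The state is a dict: "time_s": time; "q": joint angles; "dq": joint speeds; "effort": joint torques, N m; "tool_pos": TCP position; "tool_rot": TCP orientation; "ft_force": force on the tool from outside, world axes, zero at the start; "ft_torque": the same for the moment, N m; "finger_gap": opening from 0.0 (shut) to 1.0 (fully open).
Only numpy, scipy, OpenCV 4.12 (cv2) and the standard library are available. Lean on these libraries where they do the work, as an engineer would, in place of code of your own. Each camera call takes 0.05 s, during which the arm holds its last target.

## Task

In the tile holder, press the flap's upright wing sideways with one fingertip to hold the spring flap open, and while it is held open push the L-shaped test tile standing in the track with the other fingertip until its foot is under the flap and fully home against the stop. Then take the fingers away so that the flap closes on the foot. Only push: do not lift or tip the tile, and leave the other things on the table alone.

Things in the scene. Friction and masses are not known exactly. Their poses are not given: they have to be found in the camera images.
- tile: Test tile to push: loose L of terracotta, 8 mm thick, 48 mm wide, 0.1 kg. Flat foot 70 mm long (its x) in the holder's track; upright plate, 80 mm high overall, on the foot's rear end. Origin: centre of the foot's underside; front edge 35 mm ahead (+x), the upright's rear face (to push on) 35 mm behind. It starts with its front edge 20 to 50 mm short of the mouth.
- holder: Fixed tile holder, plywood base 10 mm thick (x -160 to 62, y -47 to 98 mm). Origin: on the table, under the middle of the track's mouth. x is the push direction, y left, z up. Track along x from -156 mm: floor 10 mm above the table, rails 8 mm high, 5 mm thick, inner faces at y = -25.5 and 25.5 mm. The mouth is at x = 0; beyond it the flap covers the track.
- stop (a point): Middle of the face of the stop bar at the track's far end, under the flap: holder x = 46 mm, y = 0, 16 mm above the table. The tile is fully home when its foot's front edge meets it (tile origin at holder x = 11 mm).
- flap (a joint): Angle of the aluminium spring flap, rad: 0 shut, grows opening, up to 0.75. Hinge along the holder's x at y = 64 mm, 26 mm above the table. A spring always shuts it, with about 5 N at the wing 60 mm above the table. The foot passes under from 0.17 rad; 0.3 to 0.5 is a good opening. Released with the foot under it, it rests on the foot at about 0.15.
- skirt (a point): Middle of the lower edge of the flap's skirt, at holder x = 1.5 mm, y = 0, 12 mm above the table when shut. Skirt: down-turned front edge, 48 mm wide, of the flap's cover plate, which reaches from the hinge over the track (holder x 0 to 50 mm). Shut, it blocks the tile; pushing the tile on it does not open it. It moves with the flap.
- wing_top (a point): Middle of the upper edge of the flap's wing, a flat upright plate 3 mm thick on the same hinge, beside the track in front of the cover: holder x -145 to -6 mm, 28 to 96 mm above the table, face towards the track at y = 62.5 mm when shut. Pushing it sideways away from the track (holder +y) lifts cover and skirt. It moves with the flap.
- spare_tile: second, identical unglazed L-shaped tile (70 x 48 x 80 mm) standing on the table beside the holder; bystander. Origin: centre of the foot's underside
- bowl: small brown clay bowl, 90 mm across, 45 mm high, beside the holder; bystander. Origin: centre of its underside
- loop_tool: wooden-handled trimming tool with a wire loop, 165 mm long, lying on the table on the wing's side of the holder; bystander. Origin: under the middle of its length
- mug: white mug, 76 mm across, 85 mm high; bystander. Origin: centre of its underside
- glaze_jar: grey jar with white cap, 68 mm across, 90 mm high; bystander. Origin: centre of its underside
- brush: flat brush with a wooden handle, about 200 mm long, lying on the table; bystander. Origin: under its middle
There are look-alikes about, which are no part of the job. Leave any turquoise look-alike of the tile alone.

How it is judged:
By the outcome, as a careful person would: the job done as asked, in the order asked, and still so for the second after the job is handed in, with the robot touching nothing.
It also fails if it takes over 35 s, if anything falls off the work surface, if the arm or the gripper's body presses on something with over 40 N, if the wrist force passes 120 N, or if a joint passes its speed limit or range.

## Working session

There is one attempt and no reset: what is moved stays moved. The work goes in short steps, Python scripts to look and compute and a shell command to move; the robot and the scene stay as the last step left them, time stands still between calls to the robot, and variables do not carry over. Pictures are saved under pics/ and viewed, and the job is handed in when it is done.

```bash
ls; mkdir -p pics
python3 - <<'E'
from station import observe,snapshot
import cv2,numpy as np
s=observe(); print(s)
for n in("scene","top"):
    d=snapshot(n); cv2.imwrite(f"pics/{n}0.png",d["frame"]); np.savez(f"{n}0.npz",**d); print(n,d["camera_matrix"],d["T"])
E
```

```text
pics
{'time_s': 0.0, 'q': array([-1.45919014e+00,  3.26913464e-01, -1.93620079e-01,  1.05203419e+00,
        1.00404587e-05,  1.43660080e+00]), 'dq': array([ 0.00046549,  0.00084609, -0.00088992, -0.00056387,  0.00102673,
        0.00141524]), 'effort': array([-1.11514149e-03, -4.43398619e+01,  2.62438613e+01,  1.55796617e-02,
       -3.01202517e-04,  4.56345745e-06]), 'tool_pos': array([ 0.13378594, -0.53289321,  0.25550465]), 'tool_rot': array([-3.11613841e+00, -3.84916024e-01, -4.71707830e-05]), 'ft_force': array([ 0.2745899 , -0.45036871, -1.02923703]), 'ft_torque': array([-0.00759493,  0.02555347, -0.00803328]), 'finger_gap': 0.9972006891735153}
scene [[608.84703187   0.         318.82783617]
 [  0.         608.84703187 235.40181557]
 [  0.           0.           1.        ]] [[ 0.66223568  0.4794311  -0.57583828  1.36401751]
 [ 0.74909573 -0.44136294  0.49401857 -0.72563315]
 [-0.01730581 -0.75851472 -0.65142607  1.03067447]
 [ 0.          0.          0.          1.        ]]
top [[542.40688568   0.         321.7219435 ]
 [  0.         542.40688568 237.19098765]
 [  0.           0.           1.        ]] [[ 0.02340071 -0.98974268  0.14093202  0.33878672]
 [-0.99968052 -0.02181893  0.01275868 -0.01459639]
 [-0.00955282 -0.14118556 -0.98993706  1.42062133]
 [ 0.          0.          0.          1.        ]]
```

View pics/scene0.png

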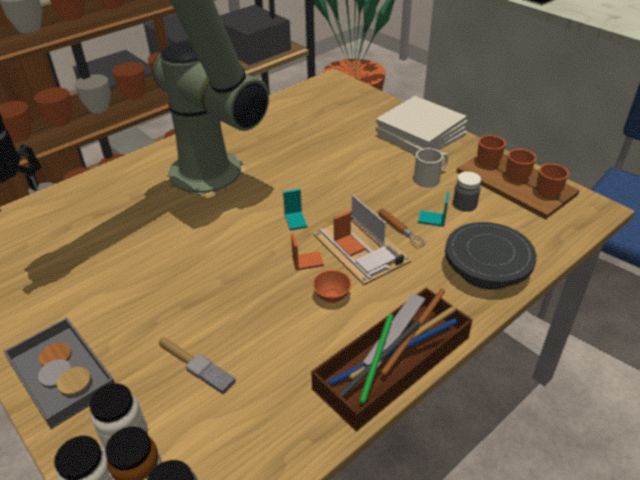

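View pics/top0.png

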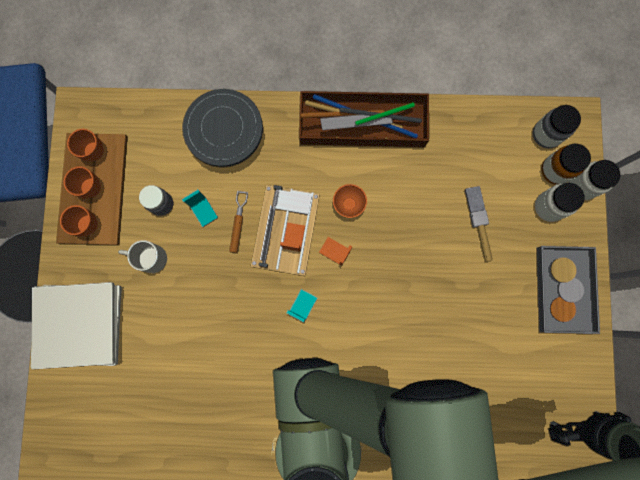

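The scene view shows the holder around (362,245). A terracotta tile stands in its track at scene (347,235), top (292,237). A second terracotta tile stands outside the holder at scene (305,255), top (335,250), which makes it the spare. The turquoise look-alikes are at top (200,208) and (302,305). The tile between the rails fits the description, and I'll confirm it in a crop.

Run:
```python
import cv2,numpy as np
a=np.load("top0.npz")["frame"][175:285,225:355]; b=np.load("scene0.npz")["frame"][180:300,280:440]
cv2.imwrite("pics/ct.png",cv2.resize(a,None,fx=6,fy=5.4*6/5.4*0.9,interpolation=cv2.INTER_CUBIC)) 
cv2.imwrite("pics/cs.png",cv2.resize(b,None,fx=5,fy=5,interpolation=cv2.INTER_CUBIC))
```

```text
(no output)
```

View pics/ct.png

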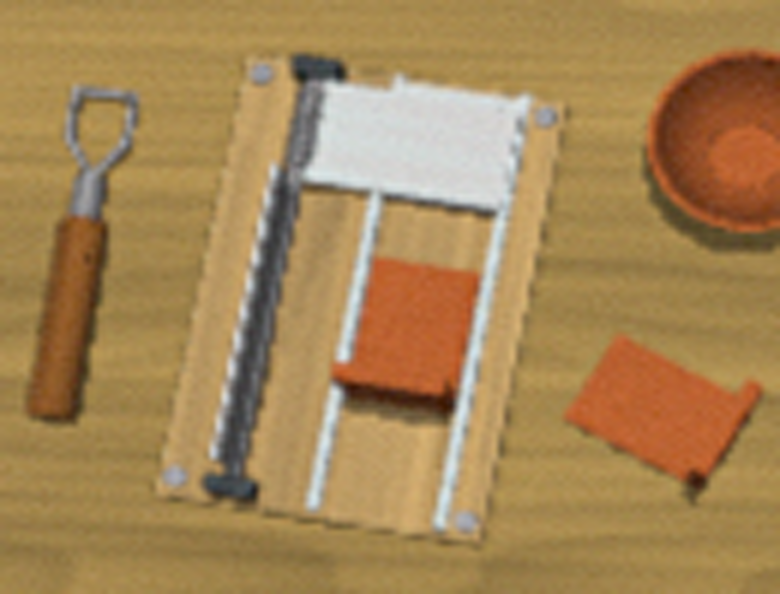

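View pics/cs.png

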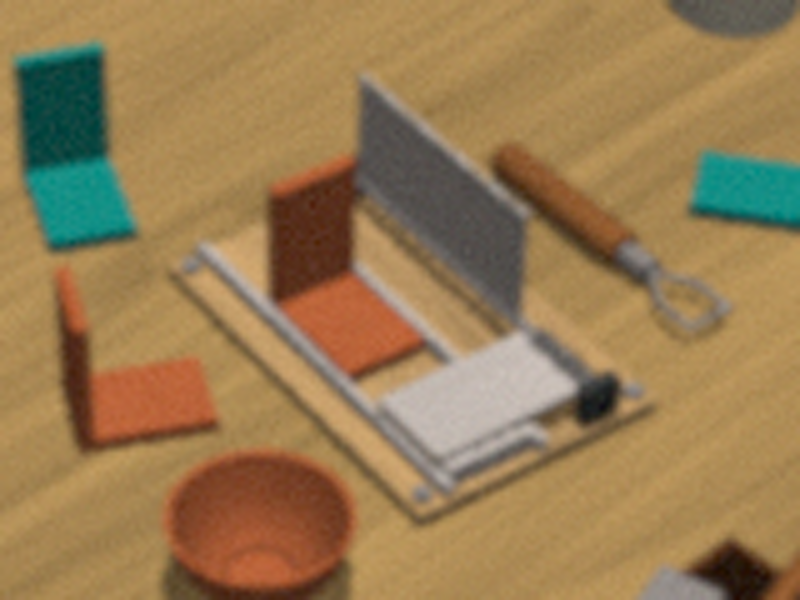

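The crops confirm it: the terracotta L stands between the rails, with its upright to the rear and its foot pointing at the flap. The spare stands on bare table. Next I'll work out the holder and tile poses from corner pixels in both views.

```bash
cat > h.py <<'E'
import numpy as np,cv2
from scipy.optimize import least_squares
def ray(d,u,v,z):
    K=d["camera_matrix"];T=d["T"];r=T[:3,:3]@np.linalg.inv(K)@[u,v,1];o=T[:3,3];return o+r*(z-o[2])/r[2]
def proj(d,P):
    T=d["T"];p=(np.atleast_2d(P)-T[:3,3])@T[:3,:3];q=p@d["camera_matrix"].T;return q[:,:2]/q[:,2:]
def h2w(h,P):
    c,s=np.cos(h[2]),np.sin(h[2]);P=np.atleast_2d(P).astype(float);return np.c_[h[0]+c*P[:,0]-s*P[:,1],h[1]+s*P[:,0]+c*P[:,1],P[:,2]]
def w2h(h,P):
    c,s=np.cos(h[2]),np.sin(h[2]);P=np.atleast_2d(P)-[h[0],h[1],0];return np.c_[c*P[:,0]+s*P[:,1],-s*P[:,0]+c*P[:,1],P[:,2]]
E
python3 - <<'E'
from h import *
t=dict(np.load("top0.npz"));s=dict(np.load("scene0.npz"))
ct=lambda x,y:(225+x/6-.4,175+y/5.4-.4)
cs=lambda x,y:(280+x/5-.4,180+y/5-.4)
C={'fl':(.062,.098,.01),'fr':(.062,-.047,.01),'br':(-.160,-.047,.01),'bl':(-.160,.098,.01)}
obs=[(t,'fl',ct(248,60)),(t,'fr',ct(566,104)),(t,'br',ct(478,543)),(t,'bl',ct(157,492)),(s,'fl',cs(655,403)),(s,'fr',cs(423,517)),(s,'br',cs(171,268))]
for d,k,p in obs: print(k,ray(d,*p,.01)[:2])
for sub in (obs,obs[:4],obs[4:]):
    r=least_squares(lambda h:np.concatenate([proj(d,h2w(h,C[k]))[0]-p for d,k,p in sub]),[.4,.05,-.15])
    print(r.x,r.fun.round(1))
h=least_squares(lambda h:np.concatenate([proj(d,h2w(h,C[k]))[0]-p for d,k,p in obs]),[.4,.05,-.15]).x
np.save("h.npy",h)
for n,d,p,z in [('foot front L',t,ct(377,258),.018),('front R',t,ct(479,270),.018),('upr top L rear',t,ct(336,380),.09),('R rear',t,ct(449,400),.09),
 ('s front L',s,cs(422,342),.018),('s front R',s,cs(350,376),.018),('s top',s,cs(270,190),.09),('s top L',s,cs(354,156),.09),
 ('wing top t',t,ct(278,165),.096),('wing top rear t',t,ct(215,460),.096),('wing s',s,cs(524,213),.096),('wing s rear',s,cs(363,76),.096)]:
    print(n,w2h(h,ray(d,*p,z))[0].round(4))
E
```

```text
fl [0.67491907 0.15552249]
fr [0.65573418 0.01371565]
br [0.43885445 0.04665785]
bl [0.46033233 0.1870394 ]
fl [0.6837578  0.15202063]
fr [0.66302524 0.01310441]
br [0.44642604 0.04463128]
[ 0.60482924  0.06853471 -0.14523177] [-0.3 -2.   0.3 -1.3  0.6 -0.3 -0.6 -0.2  0.2 -1.5 -1.1 -0.8 -1.5 -1.3]
[ 0.60229874  0.06834821 -0.14674782] [-0.2 -1.1  0.4 -0.4  0.5  0.7 -0.7  0.7]
[ 0.60908073  0.06703326 -0.15042904] [ 1.1 -0.2 -0.5  0.4 -0.7 -0.5]
foot front L [-0.0325  0.0213  0.018 ]
front R [-0.0309 -0.0237  0.018 ]
upr top L rear [-0.1024  0.0207  0.09  ]
R rear [-0.1037 -0.0269  0.09  ]
s front L [-0.0271  0.021   0.018 ]
s front R [-0.0268 -0.0231  0.018 ]
s top [-0.0956 -0.0238  0.09  ]
s top L [-0.0942  0.0257  0.09  ]
wing top t [-0.0087  0.0617  0.096 ]
wing top rear t [-0.1474  0.0624  0.096 ]
wing s [-0.0057  0.0632  0.096 ]
wing s rear [-0.1391  0.0631  0.096 ]
```

Both views put the tile's front edge about 30 mm short of the mouth, with its rear face near holder x = -0.10. I'll move above the holder and look with the wrist camera.

```bash
cat > go.py <<'E'
# usage: go(hx,hy,z,tilt_deg): needed shift (units of 150mm) and rot (units 90deg) in current tool frame
from h import *
from station import observe
from scipy.spatial.transform import Rotation as Ro
def target_R(h,tilt=0):
    # tool x=holder x, tool y=-holder y, z down; tilt about holder x: wing(+y) side up
    b=Ro.from_euler('z',h[2])*Ro.from_euler('x',np.radians(tilt))
    return b*Ro.from_euler('x',np.pi)
def go(h,hx,hy,z,tilt=0):
    s=observe();R=Ro.from_rotvec(s["tool_rot"]);P=h2w(h,[hx,hy,z])[0]
    d=R.inv().apply(P-s["tool_pos"])/.15;r=(R.inv()*target_R(h,tilt)).as_rotvec()/(np.pi/2)
    print("t",round(s["time_s"],2),"tcp_h",w2h(h,s["tool_pos"])[0].round(4),"dp",d.round(3),"rot",r.round(3),"F",s["ft_force"].round(1),"gap",round(s["finger_gap"],3))
E
python3 -c "
from go import *
h=np.load('h.npy');go(h,-.09,.03,.26)"
```

```text
t 0.1 tcp_h [-0.379  -0.6634  0.2556] dp [ 3.543 -3.539 -0.023] rot [-0.001  0.     0.249] F [ 0.8 -0.9  0.1] gap 1.001
```

```bash
python3 -m jog '{"dp":[[0.25,-0.25,0],[0.5,-0.5,0],[0.75,-0.75,0],[1,-1,0],[1,-1,0]],"rot":[[0,0,0],[0,0,0],[0,0,0],[0,0,0],[0,0,0]]}' -0.3 20
python3 -m jog '{"dp":[[0.25,-0.25,0],[0.5,-0.5,0],[0.75,-0.75,0],[1,-1,0],[1,-1,0]],"rot":[[0,0,0],[0,0,0],[0,0,0],[0,0,0],[0,0,0]]}'
python3 -m jog '{"dp":[[0.25,-0.25,0],[0.5,-0.5,0],[0.75,-0.75,0],[1,-1,0],[1,-1,0]],"rot":[[0,0,0],[0,0,0],[0,0,0],[0,0,0],[0,0,0]]}'
python3 -c "
from go import *
h=np.load('h.npy');go(h,-.09,.03,.26)"
```

```text
time_s: 0.6
tool_pos: [0.2438, -0.347, 0.2559]
tool_rot: [-3.114, -0.391, -0.0]
ft_force: [-0.6, -0.4, 0.4]
finger_gap: 0.651
time_s: 1.1
tool_pos: [0.3532, -0.1662, 0.2563]
tool_rot: [-3.116, -0.394, -0.001]
ft_force: [0.5, -1.0, -0.0]
finger_gap: 0.647
time_s: 1.6
tool_pos: [0.4629, 0.0157, 0.2561]
tool_rot: [-3.116, -0.393, -0.002]
ft_force: [0.2, -0.9, -0.4]
finger_gap: 0.649
t 1.6 tcp_h [-0.1327 -0.0728  0.2561] dp [ 0.528 -0.522 -0.025] rot [-0.    -0.001  0.252] F [ 0.2 -0.9 -0.4] gap 0.649
```

```bash
python3 -m jog '{"dp":[[0.25,-0.25,0],[0.53,-0.52,0],[0.53,-0.52,0],[0.53,-0.52,0]],"rot":[[0,0,0.09],[0,0,0.18],[0,0,0.252],[0,0,0.252]]}'
python3 - <<'E'
from go import *
from station import snapshot
h=np.load('h.npy');go(h,-.09,.03,.26)
for n in("wrist","top","scene"):
    d=snapshot(n); cv2.imwrite(f"pics/{n}1.png",d["frame"]); np.savez(f"{n}1.npz",**d)
E
```

```text
time_s: 2.0
tool_pos: [0.5153, 0.0448, 0.2556]
tool_rot: [-3.098, 0.119, 0.001]
ft_force: [-0.6, -1.0, -0.3]
finger_gap: 0.644
t 2.0 tcp_h [-0.0852 -0.0364  0.2556] dp [-0.002 -0.445 -0.011] rot [-0.026  0.002  0.044] F [-0.6 -1.  -0.3] gap 0.644
```

View pics/wrist1.png

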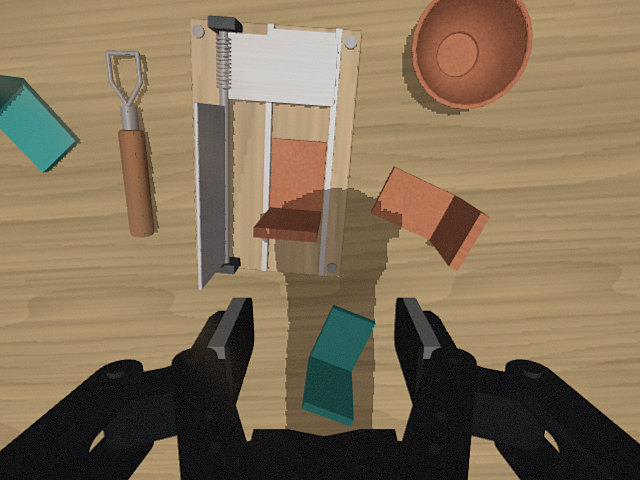

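View pics/scene1.png

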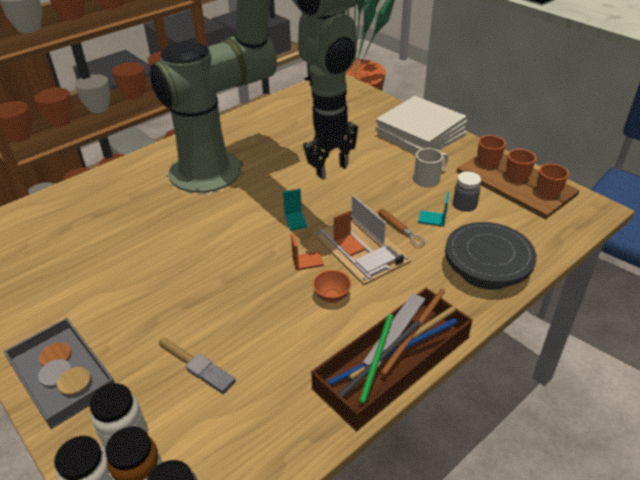

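The wrist view is sharp: holder corners at (191,20), (362,32) and (340,276), foot front edge at (273,138)–(327,142), upright top rear edge at (254,234)–(317,241), wing top edge from (195,103) to (200,288). I'll fit the holder pose from these.

Run:
```python
from h import *
w=dict(np.load("wrist1.npz"))
C=np.array([(.062,.098,.01),(.062,-.047,.01),(-.160,-.047,.01)])
o=np.array([(191,20),(362,32),(340,276)],float)
r=least_squares(lambda h:(proj(w,h2w(h,C))-o).ravel(),[.6,.07,-.15]);h=r.x
print(h,r.fun.round(1));np.save("h1.npy",h)
for n,u,v,z in[('ffL',273,138,.018),('ffR',327,142,.018),('topL',254,234,.09),('topR',317,241,.09),('topfrontL',264,208,.09),('wing f',195,103,.096),('wing r',200,288,.096),('skirt',203,101,.029),('skirt',336,106,.029)]:
    print(n,w2h(h,ray(w,u,v,z))[0].round(4))
Z=w["z_map"];K=w["camera_matrix"];T=w["T"]
for u,v in[(240,310),(225,335),(215,355),(410,310),(425,345),(300,60),(300,180),(150,320)]:
    z=Z[v,u];p=T[:3,:3]@(np.linalg.inv(K)@[u,v,1]*z)+T[:3,3];print(u,v,z.round(3),w2h(h,p)[0].round(4))
print(T.round(3))
```

```text
[ 0.60334129  0.06714194 -0.14719861] [-1.1 -0.7  0.6 -0.6  0.4  2. ]
ffL [-0.0289  0.0237  0.018 ]
ffR [-0.0288 -0.0242  0.018 ]
topL [-0.0966  0.0241  0.09  ]
topR [-0.0982 -0.024   0.09  ]
topfrontL [-0.0759  0.017   0.09  ]
wing f [-0.0054  0.0648  0.096 ]
wing r [-0.1423  0.0645  0.096 ]
skirt [-0.0024  0.0819  0.029 ]
skirt [ 0.0013 -0.0299  0.029 ]
240 310 0.138 [-0.0755 -0.0046  0.2506]
225 335 0.121 [-0.0752 -0.0042  0.2678]
215 355 0.108 [-0.0736 -0.0052  0.2809]
410 310 0.137 [-0.0708 -0.0639  0.2491]
425 345 0.117 [-0.0713 -0.0649  0.2703]
300 60 0.318 [0.0345 0.0021 0.0278]
300 180 0.355 [-0.0639 -0.0023  0.0197]
150 320 0.423 [-0.2299  0.1534  0.0023]
[[-0.076 -0.954 -0.29   0.589]
 [-0.996  0.061  0.062  0.034]
 [-0.041  0.294 -0.955  0.374]
 [ 0.     0.     0.     1.   ]]
```

Run:
```python
from go import *
from station import observe
w=dict(np.load("wrist1.npz"));Z=w["z_map"];K=w["camera_matrix"];T=w["T"]
v,u=np.mgrid[0:480,0:640];P=(np.stack([u,v,np.ones_like(u)],-1)@np.linalg.inv(K).T)*Z[...,None]
P=P.reshape(-1,3)@T[:3,:3].T+T[:3,3]
m=(Z.ravel()>0)&(P[:,2]>.13)&(Z.ravel()<.25)
s=observe();R=Ro.from_rotvec(s["tool_rot"]);print(s["tool_rot"],s["tool_pos"])
Q=R.inv().apply(P[m]-s["tool_pos"])
for sg in(-1,1):
    q=Q[(Q[:,1]*sg>0)]
    for lo,hi in((.02,.04),(.01,.02),(0,.01),(-.02,0)):
        k=q[(q[:,2]>lo)&(q[:,2]<hi)]
        if len(k):print(sg,lo,len(k),np.percentile(k,2,axis=0).round(4),np.percentile(k,98,axis=0).round(4))
    print(q[:,2].max())
```

```text
[-3.09716745e+00  1.17695718e-01  1.56944687e-03] [0.51394078 0.04583764 0.25595706]
-1 0.02 8 [-0.0019 -0.0271  0.0202] [ 0.0072 -0.0269  0.0211]
-1 0.01 456 [-0.009  -0.0386  0.0101] [ 0.0125 -0.0267  0.0195]
-1 0 786 [-0.0089 -0.0402  0.0002] [ 0.0125 -0.0267  0.0097]
-1 -0.02 2097 [-0.0086 -0.0398 -0.0193] [ 0.0128 -0.0267 -0.0004]
0.02108224888541968
1 0.02 6 [-0.0044  0.0286  0.0201] [0.0069 0.0288 0.0208]
1 0.01 448 [-0.0088  0.0284  0.0103] [0.0124 0.0402 0.0196]
1 0 798 [-0.0087  0.0284  0.0002] [0.0125 0.0418 0.0098]
1 -0.02 2093 [-0.0085  0.0283 -0.0191] [ 0.0127  0.0414 -0.0005]
0.020811424154724513
```

The wrist fit is consistent to 1–2 mm: tile front at -29 mm, rear at -98 mm, so about 75 mm still to push. Plan:
- Set the finger gap to about 52 mm.
- Tilt the tool 12° about the push axis so the wing fingertip sits higher than the pushing fingertip.
- Go down behind the tile, inside the wing.

```bash
python3 -c "
from go import *
h=np.load('h1.npy');go(h,-.125,.012,.16,12);go(h,-.125,.012,.057,12)"
```

```text
t 2.15 tcp_h [-0.0853 -0.0342  0.256 ] dp [-0.24  -0.299  0.654] rot [0.107 0.007 0.045] F [-0.3  0.5  0. ] gap 0.657
t 2.15 tcp_h [-0.0853 -0.0342  0.256 ] dp [-0.239 -0.27   1.34 ] rot [0.107 0.007 0.045] F [-0.3  0.5  0. ] gap 0.657
```

```bash
python3 -m jog '{"dp":[[-0.12,-0.15,0.25],[-0.24,-0.3,0.5],[-0.24,-0.3,0.65],[-0.24,-0.3,0.65],[-0.24,-0.3,0.65]],"rot":[[0.05,0,0.02],[0.107,0.007,0.045],[0.107,0.007,0.045],[0.107,0.007,0.045],[0.107,0.007,0.045]]}' -0.22
python3 -c "
from go import *
h=np.load('h1.npy');go(h,-.125,.012,.16,12);go(h,-.125,.012,.057,12)"
```

```text
time_s: 2.65
tool_pos: [0.4799, 0.0784, 0.1615]
tool_rot: [-2.911, 0.175, -0.021]
ft_force: [1.0, -0.1, 0.2]
finger_gap: 0.608
t 2.65 tcp_h [-0.1237 -0.007   0.1615] dp [-0.005 -0.121  0.038] rot [-0.01   0.003  0.017] F [ 1.  -0.1  0.2] gap 0.608
t 2.65 tcp_h [-0.1237 -0.007   0.1615] dp [-0.006  0.032  0.708] rot [-0.01   0.003  0.017] F [ 1.  -0.1  0.2] gap 0.608
```

```bash
python3 -m jog '{"dp":[[0,-0.12,0.04],[0,-0.12,0.04]],"rot":[[-0.01,0.003,0.017],[-0.01,0.003,0.017]]}'
python3 -c "
from go import *
h=np.load('h1.npy');go(h,-.125,.012,.16,12);go(h,-.125,.012,.057,12);
from station import snapshot
d=snapshot('wrist');cv2.imwrite('pics/w2.png',d['frame']);np.savez('w2.npz',**d)"
```

```text
time_s: 2.85
tool_pos: [0.4809, 0.0775, 0.1603]
tool_rot: [-2.912, 0.177, -0.023]
ft_force: [-0.2, -0.4, 0.3]
finger_gap: 0.608
t 2.85 tcp_h [-0.1226 -0.0077  0.1603] dp [-0.013 -0.128  0.031] rot [-0.01   0.002  0.016] F [-0.2 -0.4  0.3] gap 0.608
t 2.85 tcp_h [-0.1226 -0.0077  0.1603] dp [-0.014  0.025  0.701] rot [-0.01   0.002  0.016] F [-0.2 -0.4  0.3] gap 0.608
```

View pics/w2.png

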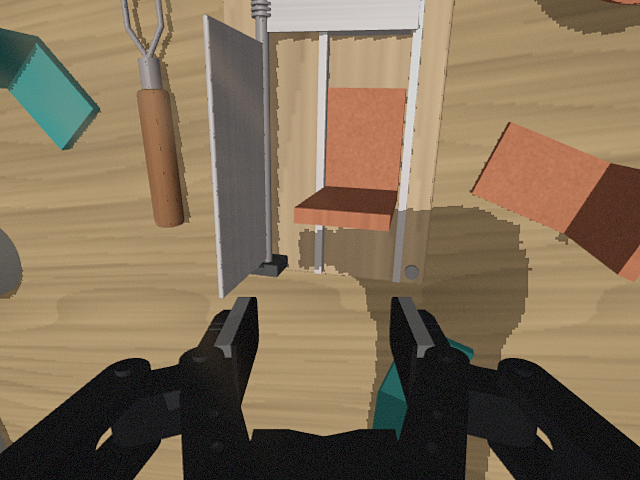

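The wrist view shows the tile at (350,150), with the fingers clear behind it. The arm did not take the last shift, so I'll check the joints for a limit.

```bash
python3 -c "
from station import observe
s=observe();print(s['q'].round(3),s['dq'].round(3))"
```

```text
[-0.123  0.289 -0.539  0.742  0.225  3.141] [ 0.004  0.004 -0.009 -0.003  0.003 -0.001]
```

Joint 6 is at its upper limit (3.141). I'll use the equivalent half-turn about the tool z, which keeps the tilt, and unwind j6.

```bash
for i in 1 2 3 4; do :; done
python3 -m jog '{"dp":[[0,0,0],[0,0,0],[0,0,0],[0,0,0],[0,0,0]],"rot":[[0,0,-0.09],[0,0,-0.19],[0,0,-0.28],[0,0,-0.38],[0,0,-0.47]]}' | tail -3
python3 -m jog '{"dp":[[0,0,0],[0,0,0],[0,0,0],[0,0,0],[0,0,0]],"rot":[[0,0,-0.09],[0,0,-0.19],[0,0,-0.28],[0,0,-0.38],[0,0,-0.47]]}' | tail -3
python3 -m jog '{"dp":[[0,0,0],[0,0,0],[0,0,0],[0,0,0],[0,0,0]],"rot":[[0,0,-0.09],[0,0,-0.19],[0,0,-0.28],[0,0,-0.38],[0,0,-0.47]]}' | tail -3
python3 -m jog '{"dp":[[0,0,0],[0,0,0],[0,0,0],[0,0,0],[0,0,0]],"rot":[[0,0,-0.09],[0,0,-0.19],[0,0,-0.28],[0,0,-0.38],[0,0,-0.47]]}'
sed -i "s/return b\*Ro.from_euler('x',np.pi)/return b*Ro.from_euler('x',np.pi)*Ro.from_euler('z',np.pi)/" go.py
python3 -c "
from go import *
h=np.load('h1.npy');go(h,-.125,.012,.16,12);go(h,-.125,.012,.057,12);print(observe()['q'])"
```

```text
tool_rot: [-2.793, -0.899, -0.14]
ft_force: [0.4, 0.8, 0.7]
finger_gap: 0.611
tool_rot: [-2.313, -1.872, -0.242]
ft_force: [-0.2, -0.1, -0.3]
finger_gap: 0.613
tool_rot: [-1.512, -2.635, -0.317]
ft_force: [-0.7, -0.1, 0.3]
finger_gap: 0.609
time_s: 4.9
tool_pos: [0.4802, 0.0776, 0.1597]
tool_rot: [-0.472, -3.079, -0.352]
ft_force: [0.8, -0.2, 0.5]
finger_gap: 0.611
t 4.9 tcp_h [-0.1233 -0.0077  0.1597] dp [0.031 0.125 0.028] rot [ 0.01  -0.004 -0.1  ] F [ 0.8 -0.2  0.5] gap 0.611
t 4.9 tcp_h [-0.1233 -0.0077  0.1597] dp [ 0.003 -0.026  0.697] rot [ 0.01  -0.004 -0.1  ] F [ 0.8 -0.2  0.5] gap 0.611
[-0.12259948  0.28895744 -0.53937937  0.74225433  0.22511954  0.18136053]
```

```bash
python3 -m jog '{"dp":[[0.03,0.12,0.03],[0.03,0.125,0.03],[0.03,0.125,0.03]],"rot":[[0.01,0,-0.09],[0.01,-0.004,-0.1],[0.01,-0.004,-0.1]]}'
python3 -c "
from go import *
h=np.load('h1.npy');go(h,-.125,.012,.16,12);go(h,-.125,.012,.057,12);
from station import snapshot
d=snapshot('wrist');cv2.imwrite('pics/w3.png',d['frame']);np.savez('w3.npz',**d)"
```

```text
time_s: 5.2
tool_pos: [0.4813, 0.0976, 0.1594]
tool_rot: [0.24, 3.102, 0.325]
ft_force: [-0.2, -0.4, 0.4]
finger_gap: 0.611
t 5.2 tcp_h [-0.1252  0.0122  0.1594] dp [-0.002 -0.001 -0.005] rot [-0.    -0.001 -0.005] F [-0.2 -0.4  0.4] gap 0.611
t 5.2 tcp_h [-0.1252  0.0122  0.1594] dp [-0.003 -0.143  0.667] rot [-0.    -0.001 -0.005] F [-0.2 -0.4  0.4] gap 0.611
```

View pics/w3.png

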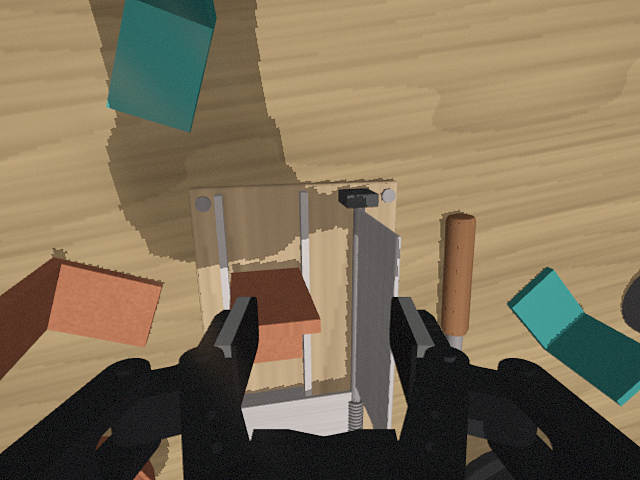

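Run:
```python
from go import *
w=dict(np.load("w3.npz"));Z=w["z_map"];K=w["camera_matrix"];T=w["T"]
v,u=np.mgrid[0:480,0:640];P=(np.stack([u,v,np.ones_like(u)],-1)@np.linalg.inv(K).T)*Z[...,None]
P=P.reshape(-1,3)@T[:3,:3].T+T[:3,3]
m=(Z.ravel()>0)&(Z.ravel()<.2)
s=observe();R=Ro.from_rotvec(s["tool_rot"])
Q=R.inv().apply(P[m]-s["tool_pos"])
for lo in np.arange(-.08,.03,.01):
    k=Q[(Q[:,2]>lo)&(Q[:,2]<lo+.01)]
    if len(k):
        f=k[k[:,1]>0];print(lo.round(3),len(k),k.min(0).round(3),k.max(0).round(3),(f[:,1].min().round(3) if len(f) else ''))
```

```text
-0.08 14 [ 0.02  -0.013 -0.07 ] [ 0.021  0.015 -0.07 ] 0.01
-0.07 7464 [ 0.009 -0.061 -0.07 ] [ 0.021  0.06  -0.06 ] 0.0
-0.06 17674 [-0.002 -0.064 -0.06 ] [ 0.019  0.064 -0.05 ] 0.0
-0.05 9086 [-0.013 -0.062 -0.05 ] [ 0.018  0.063 -0.04 ] 0.001
-0.04 13638 [-0.013 -0.06  -0.04 ] [ 0.016  0.061 -0.03 ] 0.022
-0.03 3676 [-0.013 -0.058 -0.03 ] [ 0.015  0.059 -0.02 ] 0.026
-0.02 2168 [-0.012 -0.042 -0.02 ] [ 0.013  0.043 -0.01 ] 0.026
-0.01 1921 [-0.011 -0.039 -0.01 ] [ 0.012  0.04  -0.   ] 0.026
-0.0 1525 [-0.011 -0.039  0.   ] [0.012 0.04  0.01 ] 0.026
0.01 926 [-0.011 -0.039  0.01 ] [0.012 0.039 0.02 ] 0.026
0.02 27 [-0.009 -0.026  0.02 ] [0.009 0.027 0.022] 0.026
```

The knuckles stick out to ±60 mm from 20 mm behind the TCP, so with a 12° tilt they would reach the wing before the fingertip. A 16° tilt at TCP z ≈ 61 mm puts the knuckle above the wing's top and leaves the fingertip as the only contact.

```bash
python3 -c "
from go import *
h=np.load('h1.npy');go(h,-.125,.008,.061,16)"
```

```text
t 5.25 tcp_h [-0.1253  0.0119  0.1592] dp [-0.004 -0.161  0.635] rot [-0.045 -0.001 -0.005] F [-0.3 -0.5 -0.3] gap 0.61
```

```bash
python3 -m jog '{"dp":[[0,-0.04,0.16],[0,-0.08,0.32],[0,-0.12,0.48],[0,-0.16,0.635],[0,-0.16,0.635]],"rot":[[-0.02,0,0],[-0.045,0,-0.005],[-0.045,0,-0.005],[-0.045,0,-0.005],[-0.045,0,-0.005]]}'
python3 -c "
from go import *
h=np.load('h1.npy');go(h,-.125,.008,.061,16);go(h,-.125,.028,.061,16)
from station import snapshot
for n in ('wrist','scene'):
    d=snapshot(n);f=d['frame']
    if n=='scene': f=cv2.resize(f[150:300,240:440],None,fx=4,fy=4,interpolation=cv2.INTER_CUBIC)
    cv2.imwrite(f'pics/{n}4.png',f)"
```

```text
time_s: 5.75
tool_pos: [0.478, 0.0932, 0.0584]
tool_rot: [0.231, 3.089, 0.434]
ft_force: [-0.3, -0.4, -0.6]
finger_gap: 0.609
t 5.75 tcp_h [-0.1278  0.0074  0.0584] dp [-0.019  0.009 -0.015] rot [-0.    -0.004 -0.002] F [-0.3 -0.4 -0.6] gap 0.609
t 5.75 tcp_h [-0.1278  0.0074  0.0584] dp [-0.019  0.137  0.021] rot [-0.    -0.004 -0.002] F [-0.3 -0.4 -0.6] gap 0.609
```

View pics/wrist4.png

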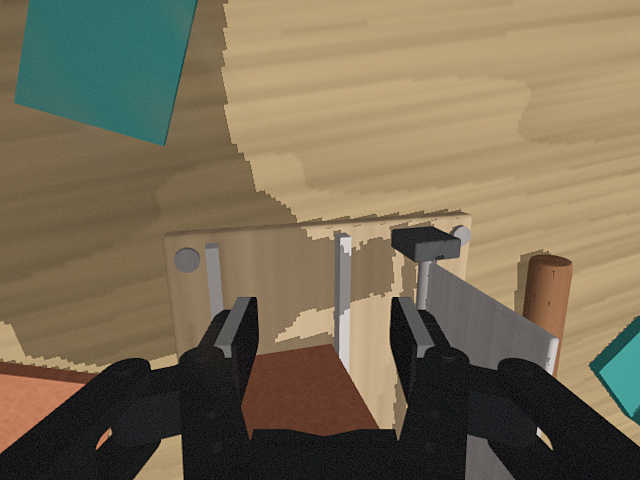

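View pics/scene4.png

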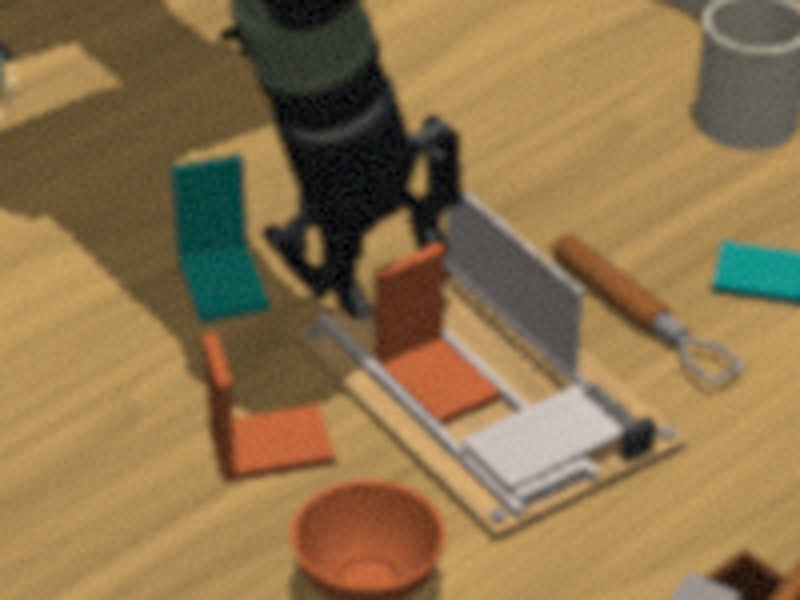

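The picture shows the fingers straddling clear: the pusher is behind the tile in the track, the other finger is just inside the wing, and nothing is touched. Now I'll press the wing to +y in slow rows.

```bash
python3 -m jog '{"dp":[[-0.02,0.03,0],[-0.02,0.06,0.01],[-0.02,0.09,0.015],[-0.02,0.12,0.02],[-0.02,0.145,0.02]],"rot":[[0,0,0],[0,0,0],[0,0,0],[0,0,0],[0,0,0]]}'
python3 -m jog '{"dp":[[0,0,0],[0,0,0]],"rot":[[0,0,0],[0,0,0]]}'
python3 -c "
from go import *
h=np.load('h1.npy');go(h,-.125,.029,.061,16)
from station import snapshot
for n in ('top','scene'):
    d=snapshot(n);f=d['frame'];np.savez(n+'5.npz',**d)
    f=cv2.resize(f[150:300,240:440] if n=='scene' else f[165:295,225:355],None,fx=4,fy=4,interpolation=cv2.INTER_CUBIC)
    cv2.imwrite(f'pics/{n}5.png',f)"
```

```text
time_s: 6.35
tool_pos: [0.4866, 0.1144, 0.0639]
tool_rot: [0.226, 3.084, 0.43]
ft_force: [-0.1, -4.8, -2.4]
finger_gap: 0.614
time_s: 6.55
tool_pos: [0.4865, 0.1147, 0.0639]
tool_rot: [0.226, 3.084, 0.433]
ft_force: [1.2, -4.2, -0.1]
finger_gap: 0.608
t 6.55 tcp_h [-0.1226  0.0299  0.0639] dp [ 0.016 -0.011  0.017] rot [-0.    -0.001  0.001] F [ 1.2 -4.2 -0.1] gap 0.608
```

View pics/scene5.png

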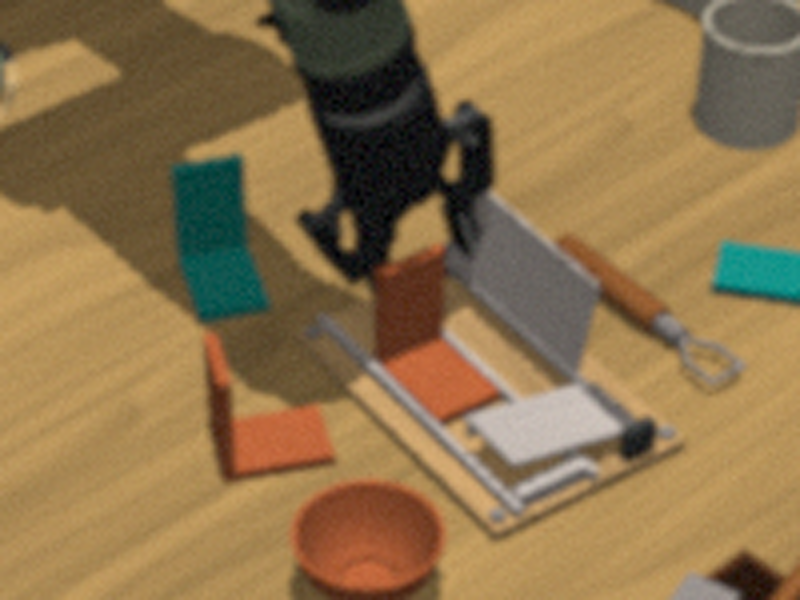

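View pics/top5.png

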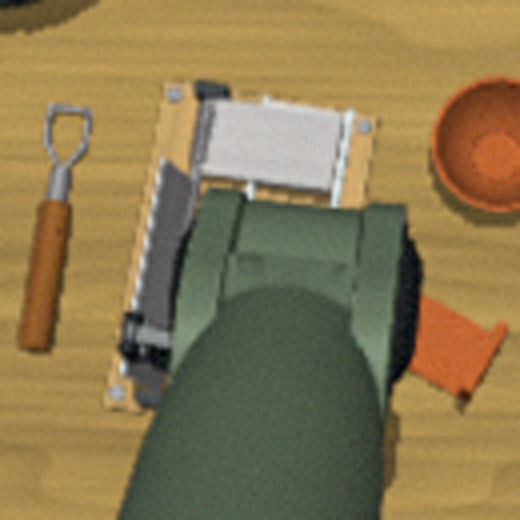

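```bash
python3 - <<'E'
from h import *
s=dict(np.load("scene0.npz"));h=np.load("h1.npy")
f=lambda th,a=0,x=-.006:proj(s,h2w(h,[x,.064+.07*np.sin(th),.026+.07*np.cos(th)]))[0]
for x in(-.006,):
  for th in(0,.2,.3,.4,.5,.6):print(th,(f(th)-f(0)).round(1))
# skirt right lower corner / cover front right corner: y=-.024,z=.029
for th in(0,.2,.3,.4,.5):
    c,q=np.cos(th),np.sin(th);P=lambda y,z:[.0,.064+c*(y-.064)+q*(z-.026),.026-q*(y-.064)+c*(z-.026)]
    print(th,(proj(s,h2w(h,P(-.024,.029)))[0]-proj(s,h2w(h,[0,-.024,.029]))[0]).round(1))
E
python3 - <<'E'
import cv2,numpy as np
a=np.load("scene0.npz")["frame"][210:280,330:420];b=np.load("scene5.npz")["frame"][210:280,330:420]
cv2.imwrite("pics/cmp.png",cv2.resize(np.hstack([a,b]),None,fx=4.4,fy=8,interpolation=cv2.INTER_CUBIC))
E
```

```text
0 [0. 0.]
0.2 [ 4.5 -1.6]
0.3 [ 6.7 -2. ]
0.4 [ 8.8 -2.2]
0.5 [10.7 -2.2]
0.6 [12.6 -1.9]
0 [0. 0.]
0.2 [ 1.  -5.7]
0.3 [ 1.9 -8.7]
0.4 [  3.1 -11.8]
0.5 [  4.5 -14.9]
```

View pics/cmp.png

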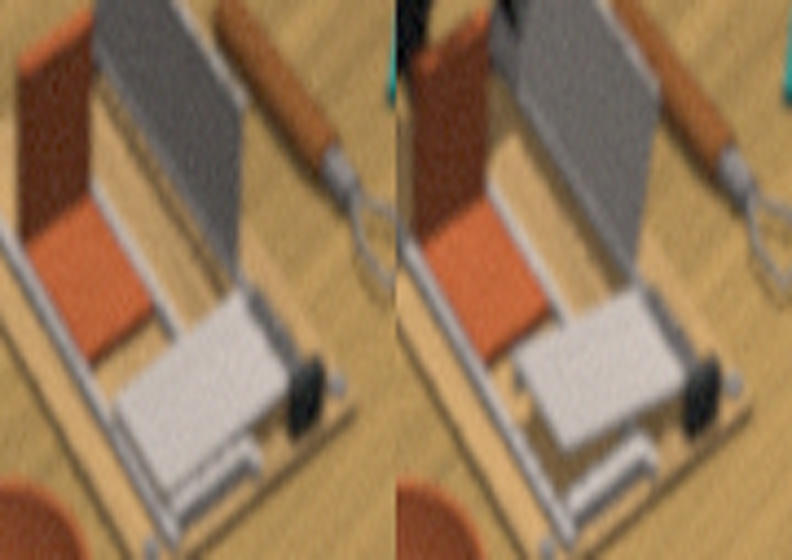

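Comparing the two, the cover corner rose about 6 px and the wing top shifted about 4 px, so the flap is at roughly 0.2 rad. That is a little short. Opening the jaws by about 8 mm pushes the wing further and centres the pusher.

```bash
python3 -m jog '{"dp":[[0,0,0.01],[0,0,0.018],[0,0,0.018],[0,0,0.018]],"rot":[[0,0,0],[0,0,0],[0,0,0],[0,0,0]]}' -0.42
python3 -c "
from go import *
h=np.load('h1.npy');go(h,-.035,.03,.062,16)
from station import snapshot
d=snapshot('scene');np.savez('scene6.npz',**d)
a=np.load('scene0.npz')['frame'][210:280,330:420];b=d['frame'][210:280,330:420]
cv2.imwrite('pics/cmp6.png',cv2.resize(np.hstack([a,b]),None,fx=4.4,fy=8,interpolation=cv2.INTER_CUBIC))
d=snapshot('wrist');cv2.imwrite('pics/w6.png',d['frame'])"
```

```text
time_s: 7.05
tool_pos: [0.4864, 0.1157, 0.0615]
tool_rot: [0.226, 3.084, 0.435]
ft_force: [-0.0, -3.7, 3.8]
finger_gap: 0.711
t 7.05 tcp_h [-0.1228  0.0309  0.0615] dp [-0.585 -0.005 -0.006] rot [ 0.001 -0.001  0.001] F [-0.  -3.7  3.8] gap 0.711
```

View pics/cmp6.png

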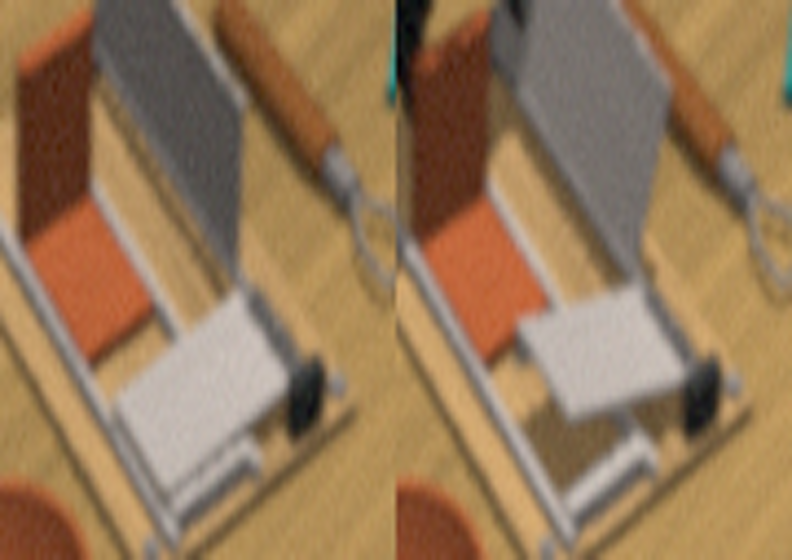

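View pics/w6.png

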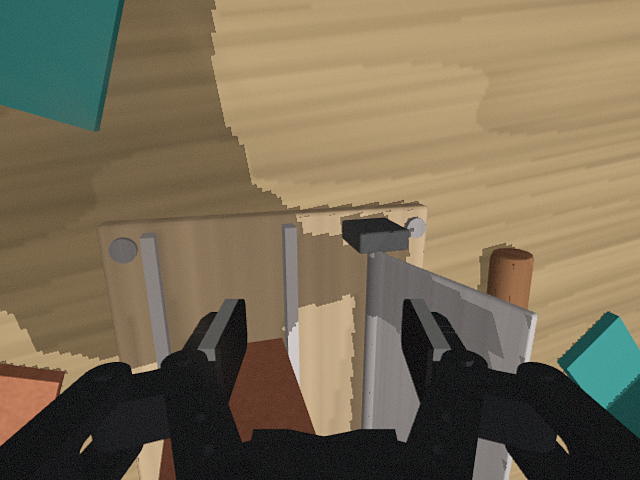

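The flap is now at about 0.36 rad (cover corner up about 10.5 px). In the wrist view the wing finger is on the wing and the pusher is behind the tile's upright at (270,380). Now I'll push along holder +x, which is tool -x, at moderate speed.

```bash
python3 -m jog '{"dp":[[-0.05,0,0],[-0.1,0,0],[-0.15,0,0],[-0.2,0,0],[-0.25,0,0]],"rot":[[0,0,0],[0,0,0],[0,0,0],[0,0,0],[0,0,0]]}'
python3 -m jog '{"dp":[[-0.04,0,0],[-0.08,0,0],[-0.12,0,0],[-0.16,0,0],[-0.16,0,0]],"rot":[[0,0,0],[0,0,0],[0,0,0],[0,0,0],[0,0,0]]}'
python3 -c "
from go import *
h=np.load('h1.npy');go(h,-.035,.0309,.062,16)
from station import snapshot
d=snapshot('scene');np.savez('scene7.npz',**d)
a=np.load('scene6.npz')['frame'][200:280,330:420];b=d['frame'][200:280,330:420]
cv2.imwrite('pics/cmp7.png',cv2.resize(np.hstack([a,b]),None,fx=4.4,fy=7,interpolation=cv2.INTER_CUBIC))"
```

```text
time_s: 7.65
tool_pos: [0.5211, 0.1101, 0.0603]
tool_rot: [0.227, 3.089, 0.434]
ft_force: [-6.4, -3.7, 4.4]
finger_gap: 0.71
time_s: 8.15
tool_pos: [0.546, 0.1063, 0.0604]
tool_rot: [0.227, 3.087, 0.433]
ft_force: [-3.7, -3.8, 2.2]
finger_gap: 0.711
t 8.15 tcp_h [-0.0624  0.0303  0.0604] dp [-0.183  0.007 -0.01 ] rot [-0.001 -0.003 -0.   ] F [-3.7 -3.8  2.2] gap 0.711
```

View pics/cmp7.png

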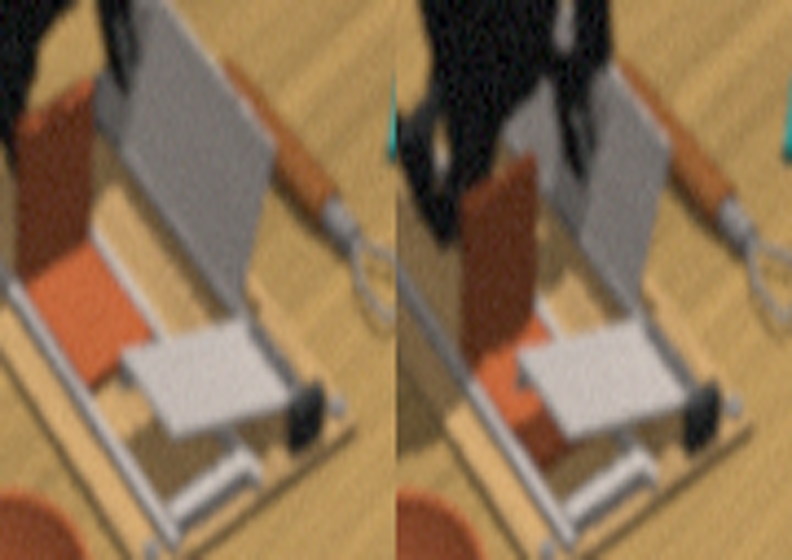

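The foot is passing under the open flap and the tile is upright. About 25 mm remains, so I'll slow down and watch the force.

```bash
python3 -m jog '{"dp":[[-0.03,0,0],[-0.06,0,0],[-0.09,0,0],[-0.12,0.003,0],[-0.12,0.003,0]],"rot":[[0,0,0],[0,0,0],[0,0,0],[0,0,0],[0,0,0]]}'
python3 -m jog '{"dp":[[-0.01,0,0],[-0.02,0,0],[-0.02,0,0]],"rot":[[0,0,0],[0,0,0],[0,0,0]]}'
python3 -c "
from go import *
h=np.load('h1.npy');go(h,-.035,.0309,.061,16)
from station import snapshot
d=snapshot('scene');np.savez('scene8.npz',**d)
a=np.load('scene6.npz')['frame'][200:280,330:420];b=d['frame'][200:280,330:420]
cv2.imwrite('pics/cmp8.png',cv2.resize(np.hstack([a,b]),None,fx=4.4,fy=7,interpolation=cv2.INTER_CUBIC))"
```

```text
time_s: 8.7
tool_pos: [0.5636, 0.1042, 0.0603]
tool_rot: [0.227, 3.088, 0.433]
ft_force: [-3.6, -3.8, 2.6]
finger_gap: 0.713
time_s: 9.0
tool_pos: [0.5659, 0.1039, 0.0603]
tool_rot: [0.227, 3.089, 0.433]
ft_force: [-4.0, -3.6, 3.7]
finger_gap: 0.708
t 9.0 tcp_h [-0.0424  0.0308  0.0603] dp [-0.049  0.002 -0.005] rot [-0.001 -0.004 -0.   ] F [-4.  -3.6  3.7] gap 0.708
```

View pics/cmp8.png

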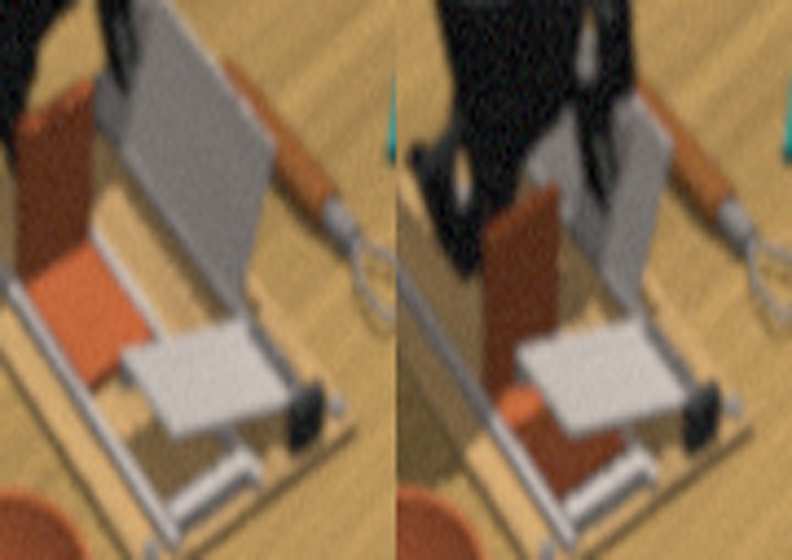

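The foot edge is now a few mm short of the stop, and push friction is about -3.7 N. I'll creep forward, looking for a rise in force.

```bash
python3 -m jog '{"dp":[[-0.01,0,0],[-0.02,0,0],[-0.02,0,0]],"rot":[[0,0,0],[0,0,0],[0,0,0]]}'|egrep 'pos|force'
python3 -m jog '{"dp":[[-0.01,0,0],[-0.01,0,0]],"rot":[[0,0,0],[0,0,0]]}'|egrep 'pos|force'
python3 -m jog '{"dp":[[-0.01,0,0],[-0.01,0,0]],"rot":[[0,0,0],[0,0,0]]}'|egrep 'pos|force'
```

```text
tool_pos: [0.5689, 0.1034, 0.0603]
ft_force: [-5.8, -4.0, 2.5]
tool_pos: [0.5703, 0.1032, 0.0603]
ft_force: [-5.5, -4.2, 3.0]
tool_pos: [0.5717, 0.103, 0.0603]
ft_force: [-5.5, -4.3, 3.2]
```

```bash
python3 -m jog '{"dp":[[-0.01,0,0],[-0.01,0,0]],"rot":[[0,0,0],[0,0,0]]}'|egrep 'pos|force'
python3 -c "
from go import *
h=np.load('h1.npy');go(h,-.035,.0309,.061,16)
from station import snapshot
d=snapshot('scene');np.savez('scene9.npz',**d)
b=d['frame'][200:280,330:420]
cv2.imwrite('pics/c9.png',cv2.resize(b,None,fx=7,fy=7,interpolation=cv2.INTER_CUBIC))"
```

```text
tool_pos: [0.5722, 0.1032, 0.0602]
ft_force: [-8.0, -3.4, 5.4]
t 9.95 tcp_h [-0.0361  0.0311  0.0602] dp [-0.007  0.    -0.005] rot [-0.    -0.005 -0.001] F [-8.  -3.4  5.4] gap 0.709
```

View pics/c9.png

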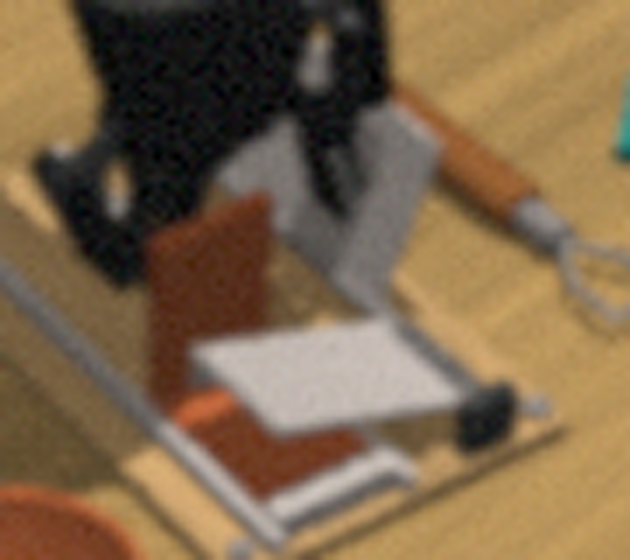

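The foot edge appears to be at the stop bar, and the force is rising while motion stalls. I'll push a little more to confirm.

```bash
python3 -m jog '{"dp":[[-0.01,0,0],[-0.01,0,0]],"rot":[[0,0,0],[0,0,0]]}'|egrep 'pos|force'
python3 -m jog '{"dp":[[-0.01,0,0],[-0.01,0,0]],"rot":[[0,0,0],[0,0,0]]}'|egrep 'pos|force'
```

```text
tool_pos: [0.5723, 0.1034, 0.0601]
ft_force: [-11.2, -2.8, 8.5]
tool_pos: [0.5724, 0.1035, 0.0601]
ft_force: [-15.8, -2.1, 12.8]
```

The tile is home: motion has stalled and the force climbs 3–5 N per step. I'll back the pusher off first, with the flap still held.

```bash
python3 -m jog '{"dp":[[0.02,0,0],[0.05,0,0],[0.09,0,0],[0.12,0,0],[0.12,0,0]],"rot":[[0,0,0],[0,0,0],[0,0,0],[0,0,0],[0,0,0]]}'|egrep 'pos|force'
python3 -c "
from go import *
h=np.load('h1.npy');go(h,-.05,.005,.064,16)
from station import snapshot
d=snapshot('scene');np.savez('scene10.npz',**d)
b=d['frame'][200:280,330:420]
cv2.imwrite('pics/c10.png',cv2.resize(b,None,fx=7,fy=7,interpolation=cv2.INTER_CUBIC))"
```

```text
tool_pos: [0.5615, 0.1046, 0.0615]
ft_force: [0.5, -4.1, 0.9]
t 10.9 tcp_h [-0.0469  0.0309  0.0615] dp [ 0.021 -0.161 -0.064] rot [-0.     0.     0.001] F [ 0.5 -4.1  0.9] gap 0.709
```

View pics/c10.png

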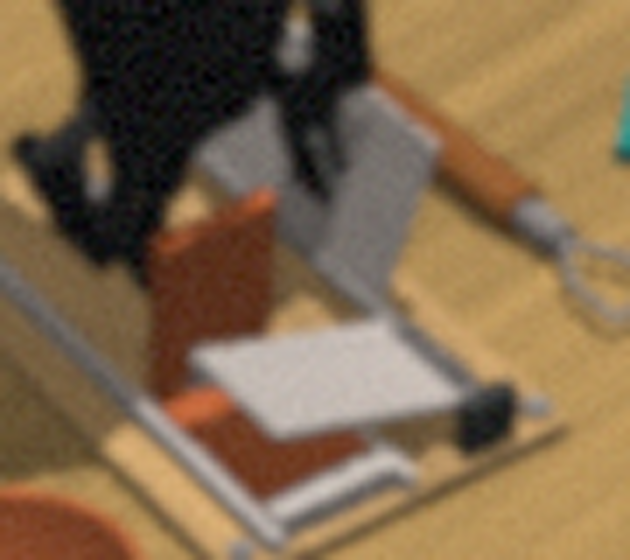

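```bash
python3 -m jog '{"dp":[[0.01,-0.04,-0.015],[0.02,-0.07,-0.03],[0.02,-0.11,-0.045],[0.02,-0.145,-0.06],[0.02,-0.145,-0.06]],"rot":[[0,0,0],[0,0,0],[0,0,0],[0,0,0],[0,0,0]]}'|egrep 'pos|force'
python3 -c "
from go import *
h=np.load('h1.npy');go(h,-.07,.005,.2,16)"
```

```text
tool_pos: [0.554, 0.0818, 0.0638]
ft_force: [-0.1, -0.0, 0.1]
t 11.45 tcp_h [-0.051   0.0073  0.0638] dp [ 0.129  0.236 -0.877] rot [ 0.    -0.001 -0.   ] F [-0.1 -0.   0.1] gap 0.706
```

```bash
python3 -m jog '{"dp":[[0.03,0.05,-0.18],[0.06,0.1,-0.36],[0.1,0.15,-0.54],[0.13,0.2,-0.72],[0.13,0.24,-0.88]],"rot":[[0,0,0],[0,0,0],[0,0,0],[0,0,0],[0,0,0]]}'|egrep 'pos|force'
python3 -m jog '{"dp":[[0.2,0,-0.05],[0.4,0,-0.1],[0.6,0,-0.1],[0.8,0,-0.1],[0.8,0,-0.1]],"rot":[[0,0,0],[0,0,0],[0,0,0],[0,0,0],[0,0,0]]}'
python3 -c "
from go import *
from station import snapshot
for n,(a,b,c,e) in dict(scene=(190,290,310,430),top=(165,295,225,355)).items():
    d=snapshot(n);np.savez(n+'11.npz',**d)
    cv2.imwrite(f'pics/{n}11.png',cv2.resize(d['frame'][a:b,c:e],None,fx=5,fy=4.5,interpolation=cv2.INTER_CUBIC))
d=snapshot('wrist');cv2.imwrite('pics/w11.png',d['frame']);print(observe()['q'])"
```

```text
tool_pos: [0.5342, 0.0838, 0.2022]
ft_force: [0.3, -0.1, -0.1]
time_s: 12.45
tool_pos: [0.4113, 0.0977, 0.2149]
tool_rot: [0.226, 3.088, 0.436]
ft_force: [1.0, -0.7, 0.4]
finger_gap: 0.709
[-0.13166666  0.10632692 -0.62050422  0.8395395   0.2798272   0.01473469]
```

View pics/scene11.png

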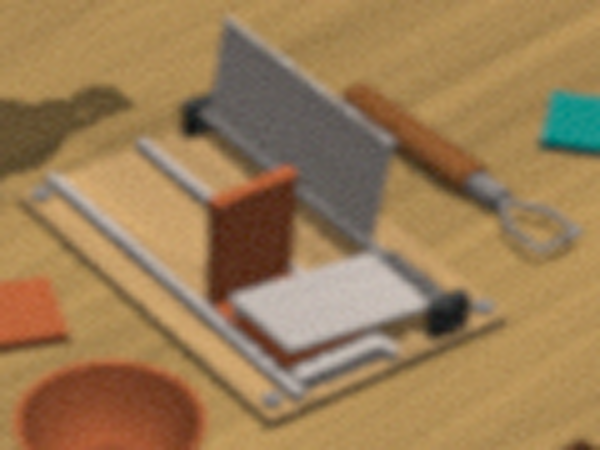

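View pics/top11.png

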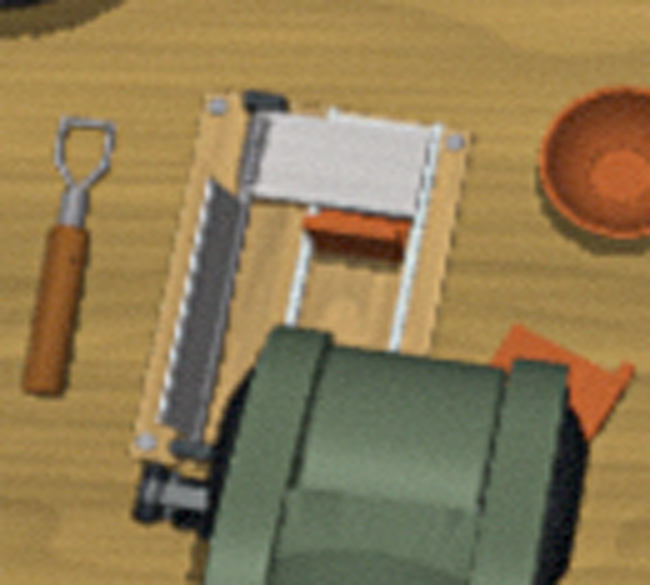

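Scene view: the flap has dropped onto the foot and the tile stands upright against the bar. As a last check I'll measure tile travel (about 75 mm expected; front was at -29 mm, stop at 46) and whether the bystanders moved.

Run:
```python
from h import *
h=np.load("h1.npy");s=dict(np.load("scene11.npz"));s0=dict(np.load("scene0.npz"))
def red(d,box):
    f=cv2.cvtColor(d["frame"],cv2.COLOR_BGR2HSV);m=cv2.inRange(f,(0,120,60),(14,255,255));M=np.zeros_like(m);M[box[0]:box[1],box[2]:box[3]]=m[box[0]:box[1],box[2]:box[3]];return M
for n,a,b in(("near top",(334,218),(351.2,235.2)),("far top",(350.4,210.8),(369,227.4))):
    p=w2h(h,ray(s0,*a,.09))[0];q=w2h(h,ray(s,*b,.09))[0];print(n,p.round(4),q.round(4),(q-p).round(4))
d=cv2.absdiff(s["frame"],s0["frame"]).max(2);print("spare diff",(d[232:272,288:325]>40).sum(),"bowl",(d[272:302,312:352]>40).sum(),"loop",(d[205:250,385:430]>40).sum())
```

```text
near top [-0.0924 -0.0224  0.09  ] [-0.0159 -0.0251  0.09  ] [ 0.0765 -0.0026  0.    ]
far top [-0.093   0.0272  0.09  ] [-0.0154  0.0269  0.09  ] [ 0.0776 -0.0002 -0.    ]
spare diff 57 bowl 0 loop 28
```

View pics/w11.png

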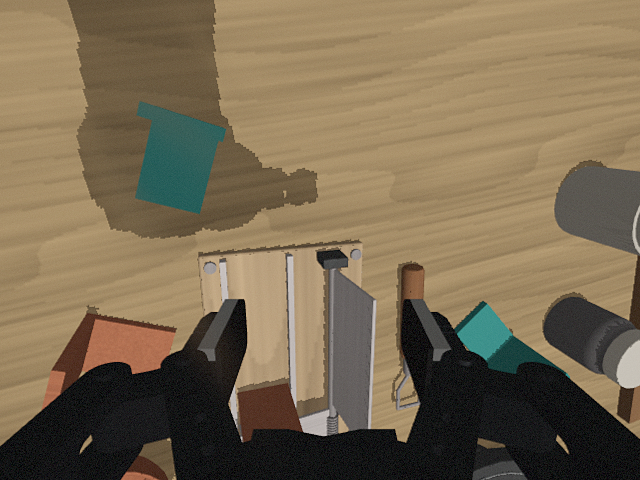

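Measured travel is about 77 mm, which matches 75 mm within error, and the force stalled at the stop. The small differences near the spare and loop tool fit the changed shadow and wing. The arm is clear, so I'm handing in.

```bash
python3 -c "
from station import order,observe
print(observe()['time_s'],observe()['ft_force']);print(order.hand_in())"
```

```text
12.6 [0.36960311 0.51254776 0.44027676]
the job is handed in; nothing more can be done
None
```

The tile is home against the stop with the flap closed on its foot, and I handed the job in at 12.6 s with the arm clear. One fingertip held the wing open at about 0.36 rad while the other pushed the tile along the track. I then backed the pusher off, released the wing and lifted away.

**Last checks:**
- **Home against the stop:** near the end the tool moved only 0.1–0.2 mm more while the force rose from 8 to 16 N. The pictures put the travel at 76–78 mm, against about 75 mm expected.
- **Flap and tile:** the last scene picture shows the flap resting on the foot and the tile upright. I did not measure the final flap angle.
- **Bystanders:** the bowl's pixels were unchanged. A few changed near the spare tile and the loop tool, which I put down to shadow and the wing's new angle without checking further. I did not check the mug, jar, brush or turquoise tiles numerically.

**What went wrong or disagreed:**
- **Joint limit:** the first approach stopped at joint 6's limit, so I used the equivalent half-turn.
- **First press too short:** it opened the flap only to about 0.2 rad, so I widened the jaws before pushing.
- **Camera mismatch:** the two fixed cameras disagreed by about 6 mm on the holder's position along x, so I used the wrist-camera fit.

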